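# Trim the sprung torch arm so that it floats at the 30-degree mark

## Robot

A 6-joint arm with a two-finger parallel gripper is mounted at the origin on the work surface. World frame = base frame: x ahead of the robot, y to its left, z up, the work surface at z = 0. Lengths are in m, angles in rad, forces in N, time in s.
With the tool pointing down it reaches from about 0.35 to 0.775 m from the base axis. Payload 5.5 kg.
Tool frame: the origin (TCP) lies midway between the tips of the shut fingers; the grasp point (between the pads) lies 19 mm behind it; z points along the fingers, y is the line along which they close (so a half turn about z gives the same grasp; the last joint's range is limited). The gripper opens to 85 mm and grips with 20 to 120 N. Pads are 22 mm wide; open, the fingers measure 114 mm over their backs; the gripper's body (76 mm by 85 mm) begins 54 mm behind the grasp point. The pads swing forward as they close: fully open they stand 13 mm farther back than shut.
Start: joints at [0.971, 0.313, 0.046, 1.304, 0, 1.431], TCP at [0.255, 0.515, 0.231] pointing down, gripper open.
Joint ranges: [-2.76, 2.76], [-0.86, 1.69], [-1.03, 1.26], [-2.2, 2.34], [-1.47, 1.5], [-3.14, 3.14]. Speed limits (rad/s): [2.57, 2.57, 3.14, 3.14, 3.14, 3.14].

## Interface

Orientations are given as a unit quaternion [w, x, y, z].
In Python, from cell import bot gives the robot as it stands. The module is installed in compiled form; this text tells all that it offers. Calls block until the motion is done:
- bot.movep(position, orientation): joint-space move of the TCP to a pose.
- bot.move_straight(position, rotation=None, feed=0.15): straight line of the TCP; rotation=None keeps the orientation; feed is the mean speed in m/s.
- bot.movej(angles): joint-space move.
- bot.command_gripper(opening, squeeze=None): finger opening in m; squeeze is the grip in N (None keeps the last); returns when the fingers have stopped.
- bot.wait(seconds).
- bot.ik(position, orientation): joint angles nearest the present ones, or None.
- bot.sense(): the state.
- bot.grab_frame(name): name is "scene" or "top" or "wrist"; returns the picture (480x640x3 uint8, red, green, blue); there is no depth.
- bot.camera_model(name): a dict with "camera_matrix" (3x3 intrinsics, pixels), "extrinsics" (4x4, takes a point from world to camera coordinates). Camera axes: x right, y down, z forward; pixel columns grow to the right and rows downward; lengths in m; the calibration is good to about 2 mm. A picture is of the moment at which its call begins: read the wrist's pose just before it. camera_model takes no time and is no camera call; for the wrist camera it gives the pose at the moment of the call.
A pose or a line that the arm cannot do raises bot.Unreachable and nothing moves.
- bot.finish_job(): hands the job in; it is judged then, once.
The state is a dict: "time": time; "joint_pos": joint angles; "qvel": joint speeds; "joint_torque": joint torques, N m; "eef_pos": TCP position; "tool_rot": TCP orientation; "wrist_force": force on the tool from outside, world axes, zero at the start; "moment": the same for the moment, N m; "grip_width": finger opening in m; "grip_force": force on a finger pad.
Only numpy, scipy, OpenCV 4.12 (cv2) and the standard library are available. Lean on these libraries where they do the work, as an engineer would, in place of code of your own. Each camera call takes 0.05 s, during which the arm holds its last target. There are 200 camera calls.

## Task

A different torch and counterweight have been fitted to the sprung torch arm, and it now sags onto a firebrick: with the trim lever alone, raise the arm gently until its pointer stands on the long 30-degree mark of the scale, catch its swinging, let go of the lever and see that the arm floats there steadily on its own for five seconds. Never let it run up past the last mark (50 degrees) or drop back hard on the brick, do not touch the torch arm itself, and leave the other things on the bench where they are.

Things in the scene. Friction and masses are not known exactly. Their poses are not given: they have to be found in the camera images.
- stand: Fixed stand of the sprung torch arm: steel foot 200 x 150 x 12 mm, two grey cheeks 215 mm high, level spindle with a coil spring between them. Origin on the bench under the foot (which spans x -130..70, y -75..75 mm). z up; x runs along the spindle from the lever side (-x, near the robot) to the boom side; the boom points along -y, the counterweight along +y. Place and yaw vary.
- boom: Boom with torch, counterweight and pointer; origin on the pivot axis, -y runs along the boom to the torch, +y to the counterweight. Boom angle: 0 level, + torch end up, starts near -0.25 rad on the brick; 30 degrees = 0.5236 rad; not to pass 50 degrees. Inertia 0.088 kg m2; gravity torque down G*cos(angle+0.045), G = 0.57 N m: both nominal, truly 0.8 to 1.2 times this.
- lever (a joint): Trim lever angle, rad: 0 upright, + towards the counterweight, range -1..1, starts at -0.7. A torsion spring lifts the boom with 0.55 N m/rad x (lever - boom angle + 1.0); friction 0.003 N m, damping 0.007 N m s/rad, so it bobs at 3 to 5 s period. It balances at 30 degrees with the lever in 0.15 to 0.65. A friction disc (1.0 N m) keeps the lever where left; up to 15 N at the handle.
- handle (a point): Middle of the black revolving grip on the trim lever: a plastic sleeve 25 mm in diameter and 56 mm long that turns freely on a pin parallel to the spindle (stand's x). It moves on a circle of 125 mm radius about the spindle axis (190 mm above the bench) in the upright plane 140 mm to the -x side of the stand's origin; the lever's 13 mm rod is 35 mm to its +x side. Nothing stands above it.
- pivot (a point): Centre of the boom's hub on the spindle axis, 190 mm above the bench, 43 mm to the +x side of the stand's origin.
- pointer (a point): Tip region of the dark steel pointer on the boom's hub: 110 mm from the pivot axis, at right angles to the boom, straight up when the boom is level; it moves towards the counterweight side as the torch rises.
- mark30 (a point): The long broad black mark (30 x 4.5 mm) on the aluminium arc scale above the pivot, 110 mm from the pivot axis, where the pointer stands at 30 degrees. Short marks stand every 10 degrees from -10 to 50.
- torch_clamp (a point): Middle of the clamp holding the brass machine cutting torch, on the boom's axis 310 mm from the pivot. Torch: 35 mm barrel, about 190 mm long, nozzle tip 90 mm below the clamp; nominally 0.60 kg with the clamp.
- weight_center (a point): Middle of the steel counterweight, a disc of 80 mm diameter and 26 mm, 1.0 kg, fixed on the boom 148 mm from the pivot on the tail side. The boom itself is a 20 mm aluminium tube, 0.30 kg, from 335 mm on the torch side to 175 mm on the tail side.
- prop_brick: Loose firebrick standing on its long edge under the boom, 228 x 64 x 114 mm high, 3.3 kg; the boom rests on it at the start, about 260 mm from the pivot. Origin under its middle.
- plate: Loose steel plate 150 x 90 x 10 mm lying under the torch; origin under its middle.
- brush: Loose wire brush with wooden handle, 265 mm long, 34 mm high, beside the stand; origin on the bench near its middle.
- hammer: Loose chipping hammer, 270 mm long, 20 mm high, beyond the stand; origin under its head.
- square_magnet: Loose triangular magnetic welding square, about 100 mm, 18 mm high; origin under its middle.
- c_clamp: Loose blue C-clamp lying flat, about 270 mm long, 22 mm high; origin under the middle of its frame.
- spray_can: Spray can, 62 mm diameter, 170 mm high; origin under its middle.

How it is judged:
By the outcome, as a careful person would: the job done as asked, in the order asked, and still so for the second after the job is handed in, with the robot touching nothing.
It also fails if it takes over 64 s, if anything falls off the work surface, if the arm or the gripper's body presses on something with over 40 N, if the wrist force passes 120 N, or if a joint passes its speed limit or range.

## Working session

There is one attempt and no reset: what is moved stays moved. The work goes in short steps, each a Python script; the robot and the scene stay as the last script left them, time stands still between calls to the robot, and variables do not carry over. Pictures are saved under pics/ and viewed, at most 10 in all, crops included, and the job is handed in when it is done.

```bash
mkdir -p pics
python3 - <<'E'
from cell import bot
import cv2,numpy as np
s=bot.sense();print(s)
for n in("scene","top"):
    f=bot.grab_frame(n);cv2.imwrite(f"pics/{n}0.png",cv2.cvtColor(f,cv2.COLOR_RGB2BGR))
    m=bot.camera_model(n);print(n,np.round(m["camera_matrix"],1).tolist(),np.round(m["extrinsics"],4).tolist())
E
```

```text
{'time': 0.0, 'joint_pos': array([ 9.71405370e-01,  3.13993980e-01,  4.49519270e-02,  1.30357916e+00,
       -2.73352143e-06,  1.43117624e+00]), 'qvel': array([ 0.0014893 ,  0.00021333,  0.00181988, -0.00098834, -0.00114845,
       -0.00033769]), 'joint_torque': array([-2.52114049e-03, -4.80631399e+01,  2.98531365e+01,  1.95416354e-02,
       -2.95587870e-04, -1.23830213e-05]), 'eef_pos': array([0.25487825, 0.51484923, 0.23040145]), 'tool_rot': array([-3.28258930e-04,  2.27865879e-01,  9.73692102e-01, -8.51353938e-04]), 'wrist_force': array([ 0.6356684 , -0.43362262,  0.00821745]), 'moment': array([-0.01064929,  0.02498473, -0.01439039]), 'grip_force': 0.0, 'grip_width': 0.0851654431234083}
scene [[475.8, 0.0, 327.1], [0.0, 475.8, 242.3], [0.0, 0.0, 1.0]] [[-0.0515, 0.9986, -0.0103, 0.0352], [0.7693, 0.0331, -0.638, -0.2899], [-0.6368, -0.0408, -0.77, 1.9501], [0.0, 0.0, 0.0, 1.0]]
top [[595.2, 0.0, 330.6], [0.0, 595.2, 234.0], [0.0, 0.0, 1.0]] [[-0.0275, -0.9996, -0.0008, 0.0131], [-0.9926, 0.0274, -0.1184, 0.5557], [0.1183, -0.0024, -0.993, 1.8305], [0.0, 0.0, 0.0, 1.0]]
```

View pics/scene0.png

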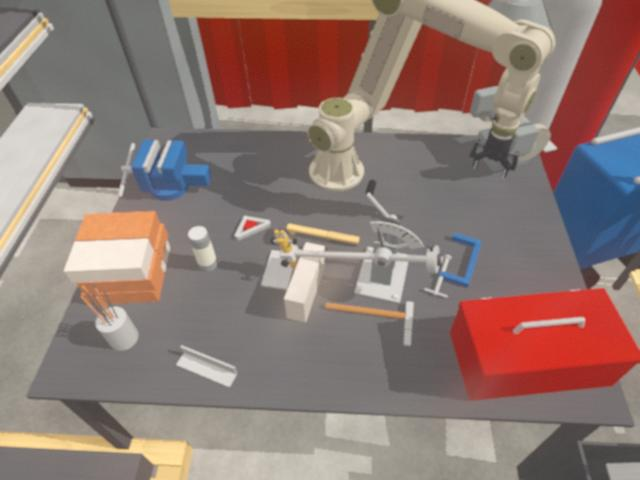

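View pics/top0.png

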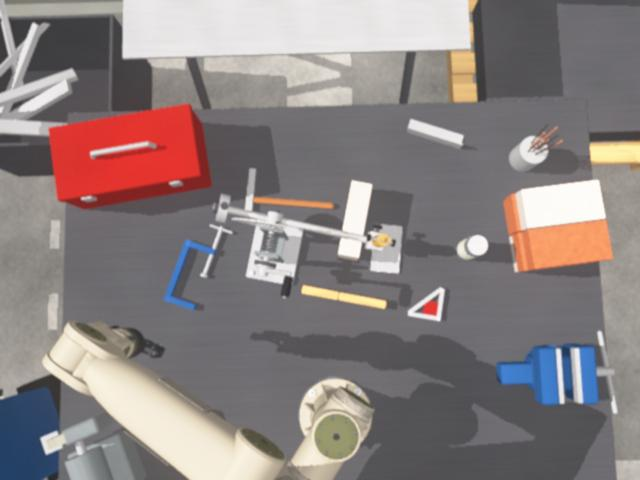

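Scene: handle near (371,187), hub (383,256), torch clamp (287,255), weight (433,258). Top: handle near (287,286), hub (272,220), weight (223,207). I'll enlarge both.

Run:
```python
import cv2,numpy as np
a=cv2.imread("pics/scene0.png")[170:310,340:460];b=cv2.imread("pics/top0.png")[180:310,205:325]
a=cv2.resize(a,None,fx=4,fy=4,interpolation=3);b=cv2.resize(b,None,fx=4,fy=4,interpolation=3)
o=np.zeros((560,800,3),np.uint8);o[:,:400]=a[:,:400];o[:520,400:]=b[:,:400]
cv2.imwrite("pics/crop0.png",o)
```

```text
(no output)
```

View pics/crop0.png

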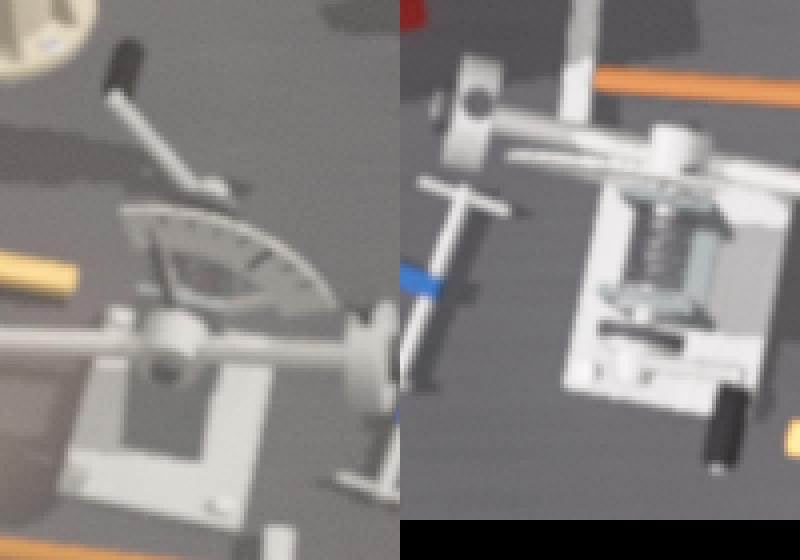

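Crop: grip centre is scene (371,187) and top (286.8,286.3). Foot corners and weight are also readable, so I'll fit the stand pose to them.

```bash
cat > h.py <<'E'
import numpy as np,cv2
from scipy.optimize import least_squares
from scipy.spatial.transform import Rotation as R
def proj(cam,P):
    K,E=cam; P=np.atleast_2d(P); c=P@E[:3,:3].T+E[:3,3]; q=c@K.T; return q[:,:2]/q[:,2:]
def st(p,P):  # stand->world
    P=np.atleast_2d(P); c,s=np.cos(p[2]),np.sin(p[2])
    return np.c_[p[0]+c*P[:,0]-s*P[:,1],p[1]+s*P[:,0]+c*P[:,1],P[:,2]]
def boom(P,th): # boom->stand, + torch(-y) up
    P=np.atleast_2d(P); c,s=np.cos(th),np.sin(th)
    return np.c_[.043+P[:,0],c*P[:,1]+s*P[:,2],.19-s*P[:,1]+c*P[:,2]]
def handle(l): return np.array([-.14,.125*np.sin(l),.19+.125*np.cos(l)])
def cams(bot):
    d={}
    for n in("scene","top"):
        m=bot.camera_model(n); d[n]=(np.array(m["camera_matrix"]),np.array(m["extrinsics"]))
    return d
E
python3 - <<'E'
from cell import bot
from h import *
C=cams(bot); s=lambda x,y:(340+x/4,170+y/4); t=lambda x,y:(205+(x-400)/4,180+y/4)
def tri(a,b):
    A=[]
    for cam,u in((C["scene"],a),(C["top"],b)):
        M=cam[0]@cam[1][:3]; A+=[u[0]*M[2]-M[0],u[1]*M[2]-M[1]]
    X=np.linalg.svd(A)[2][3]; return X[:3]/X[3]
print("handle tri",tri(s(124,68),t(727,425)))
obs=[("scene",s(124,68),lambda l,th:handle(l)),("top",t(727,425),lambda l,th:handle(l)),
("top",t(565,385),lambda l,th:[-.13,.075,.012]),("top",t(746,412),lambda l,th:[-.13,-.075,.012]),
("scene",s(62,488),lambda l,th:[.07,-.075,.012]),("scene",s(242,525),lambda l,th:[.07,.075,.012]),
("top",t(473,110),lambda l,th:boom([0,.148,0],th)[0]),("scene",s(370,358),lambda l,th:boom([0,.148,0],th)[0]),
("scene",(287,255),lambda l,th:boom([0,-.31,0],th)[0]),("scene",s(153,238),lambda l,th:boom([0,0,.11],th)[0]),
("scene",s(258,262),lambda l,th:boom([0,0,.11],np.pi/6)[0])]
def f(p): return np.concatenate([proj(C[n],st(p,g(p[3],p[4])))[0]-u for n,u,g in obs])
r=least_squares(f,[.5,.1,0,-.7,-.25],loss="soft_l1"); print(r.x); print(np.round(f(r.x).reshape(-1,2),1).tolist())
p=r.x; np.save("p.npy",p); hw=st(p,handle(p[3]))[0]; print("handle model",hw)
for l in(-.7,0,.65):
  w=st(p,handle(l))[0]
  for k in(0,np.pi):
    M=R.from_euler('z',p[2]+k)*R.from_euler('x',np.pi); q=M.as_quat(scalar_first=True)
    print(l,w,bot.ik(w+[0,0,-.019],q))
E
```

```text
handle tri [0.38821072 0.12111224 0.2888771 ]
[ 0.54265686  0.1712072  -0.18987326 -0.66937533 -0.22998494]
[[-0.8, 0.7], [-0.8, -0.8], [-1.0, 1.0], [0.8, 2.0], [-1.3, 0.7], [-0.7, 0.5], [-1.9, 1.7], [0.3, -0.5], [0.8, -1.5], [-1.5, 2.7], [0.0, 4.4]]
handle model [0.39053429 0.12146192 0.28802618]
-0.7 [0.38997466 0.11855003 0.28560527] [ 0.09756174 -0.02162386 -0.263913    1.32850719  0.         -2.85415765]
-0.7 [0.38997466 0.11855003 0.28560527] [ 0.09756174 -0.02162386 -0.263913    1.32850719  0.          0.287435  ]
0 [0.40517292 0.19763002 0.315     ] [ 0.2754072   0.059109   -0.10995354  1.40173379  0.         -2.6763122 ]
0 [0.40517292 0.19763002 0.315     ] [ 0.2754072   0.059109   -0.10995354  1.40173379  0.          0.46528045]
0.65 [0.41945036 0.27191878 0.28951047] [ 0.41443086  0.15799813 -0.05939406  1.35340414  0.         -2.53728854]
0.65 [0.41945036 0.27191878 0.28951047] [ 0.41443086  0.15799813 -0.05939406  1.35340414  0.          0.60430412]
```

Run:
```python
from cell import bot
from h import *
p=np.load("p.npy")
M=R.from_euler('z',p[2]+np.pi)*R.from_euler('x',np.pi); q=M.as_quat(scalar_first=True)
w=st(p,handle(p[3]))[0]
a=np.array(bot.sense()["eef_pos"]);
bot.movep(w+[0,0,.09],q)
m=bot.camera_model("wrist"); f=bot.grab_frame("wrist")
np.savez("w1.npz",K=m["camera_matrix"],E=m["extrinsics"])
f=cv2.cvtColor(f,cv2.COLOR_RGB2BGR)
cv2.imwrite("pics/w1.png",f)
s=bot.sense();print(s["time"],s["eef_pos"],w,s["grip_width"])
cam=(np.array(m["camera_matrix"]),np.array(m["extrinsics"])); print(proj(cam,w),proj(cam,st(p,[handle(p[3])+[dx,0,0] for dx in(-.028,.028)])))
C=-cam[1][:3,:3].T@cam[1][:3,3];print("cam at",C,"dir",cam[1][2,:3])
print("boom hub",proj(cam,st(p,boom([0,0,0],-.23))))
# scene HSV at the torch
```

```text
1.775 [0.3904796  0.12202169 0.37764169] [0.39053429 0.12146192 0.28802618] 0.08528327761206021
[[313.99878087 242.69200585]] [[314.0336221  197.8407894 ]
 [313.96601972 284.86553304]]
cam at [0.32564309 0.13461554 0.51961899] dir [ 0.2600132  -0.04947699 -0.96433665]
boom hub [[392.74886718 393.78440941]]
```

View pics/w1.png

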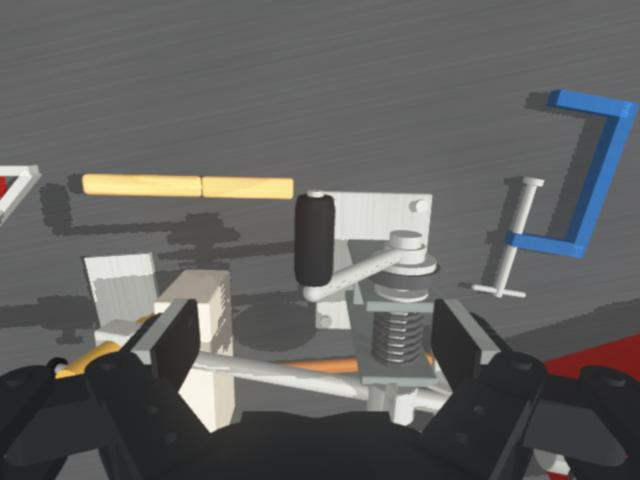

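The grip appears at (315,195)–(315,285), where the model predicts (314,198)–(314,285), so the pose is good. Next: grasp, then ramp slowly while recording scene frames.

```bash
cat >> h.py <<'E'
class Run:
    def __init__(s,bot):
        s.b=bot; s.p=np.load("p.npy"); s.log=[]
        try: s.off=np.load("off.npy")
        except Exception: s.off=np.zeros(3)
    def tcp(s,l): return st(s.p,handle(l))[0]+[0,0,-.019]+s.off
    def lever(s):
        e=np.array(s.b.sense()["eef_pos"])-s.off+[0,0,.019]; d=e-st(s.p,[-.14,0,.19])[0]
        return np.arctan2(-np.sin(s.p[2])*d[0]+np.cos(s.p[2])*d[1],d[2])
    def shot(s):
        x=s.b.sense(); l=s.lever(); f=s.b.grab_frame("scene")
        cv2.imwrite("pics/f%06d.png"%round(x["time"]*1000),cv2.cvtColor(f,cv2.COLOR_RGB2BGR))
        open("log.txt","a").write("%.3f %.4f\n"%(x["time"],l)); return x["time"],l,f
    def go(s,l,rate,step=.05,shots=True):
        l0=s.lever(); n=max(1,int(np.ceil(abs(l-l0)/step)))
        for a in np.linspace(l0,l,n+1)[1:]:
            s.b.move_straight(s.tcp(a),feed=rate*.125)
            if shots: s.shot()
E
python3 - <<'E'
from cell import bot
from h import *
r=Run(bot); l0=r.p[3]
bot.move_straight(r.tcp(l0),feed=.08)
print(bot.sense()["wrist_force"])
bot.command_gripper(.02,squeeze=30)
s=bot.sense();print(s["time"],s["grip_width"],s["grip_force"],s["wrist_force"],s["eef_pos"],r.lever())
r.shot(); r.go(-.45,.2,.08); print(bot.sense()["wrist_force"])
r.go(.1,.1,.055)
s=bot.sense();print(s["time"],s["grip_force"],s["wrist_force"],r.lever())
E
cat log.txt
```

```text
[-0.07420244 -0.61170356 -0.72749145]
3.8667 0.023941537271445754 29.506590217351913 [-0.21762555 -2.28774246  2.1291918 ] [0.39051366 0.12099036 0.26920517] -0.6714094803842661
[ -0.71302315 -13.80581101   1.8207603 ]
13.3083 31.335815638303757 [  0.54485865 -10.86169987  14.50446888] 0.08775663513026502
3.867 -0.6714
4.425 -0.6142
4.992 -0.5418
5.558 -0.4688
6.092 -0.4374
6.808 -0.3860
7.525 -0.3343
8.242 -0.2823
8.958 -0.2299
9.675 -0.1767
10.392 -0.1240
11.108 -0.0714
11.825 -0.0181
12.542 0.0350
13.258 0.0877
```

```bash
cat > trk.py <<'E'
from h import *
import glob
from scipy.ndimage import map_coordinates
Z=None
def prep(f): return cv2.GaussianBlur(cv2.cvtColor(f,cv2.COLOR_BGR2GRAY).astype(np.float32),(3,3),.7)
ys=np.r_[np.linspace(-.275,-.04,40),np.linspace(.045,.125,14)]
def theta(g,cam,p,bg,lo=-.35,hi=.95,n=651):
    """boom angle by the bright tube (difference to background) under the projected axis"""
    D=np.clip(g-bg,0,60); ts=np.linspace(lo,hi,n); sc=[]
    for t in ts:
        v=0
        for z,w in((0,1),(-.006,1),(.006,1),(-.02,-1.5),(.02,-1.5)):
            u=proj(cam,st(p,boom(np.c_[0*ys,ys,0*ys+z],t)))
            v+=w*map_coordinates(D,[u[:,1],u[:,0]],order=1).mean()
        sc.append(v)
    sc=np.array(sc); i=np.clip(sc.argmax(),1,n-2)
    w=np.clip(sc[max(0,i-12):i+13]-sc[i]*.75,0,None)
    return (ts[max(0,i-12):i+13]*w).sum()/w.sum(),sc[i]
E
python3 - <<'E'
from trk import *
from cell import bot
cam=cams(bot)["scene"]; p=np.load("p.npy")
F=sorted(glob.glob("pics/f*.png")); G=[prep(cv2.imread(f)) for f in F]
bg=np.min(G,0)
for f,g in zip(F,G): print(f[6:-4],*np.round(theta(g,cam,p,bg),3))
a=cv2.imread("pics/scene0.png")[180:290,260:460];b=cv2.imread(F[-1])[180:290,260:460]
cv2.imwrite("pics/c2.png",np.vstack([cv2.resize(x,(540,297),interpolation=3) for x in(a,b)]))
E
```

```text
003867 -0.178 62.716
004425 -0.178 62.588
004992 -0.178 62.573
005558 -0.178 62.156
006092 -0.178 62.346
006808 -0.178 62.189
007525 -0.178 62.581
008242 -0.173 61.493
008958 -0.108 69.445
009675 -0.053 75.599
010392 -0.012 69.689
011108 0.038 83.002
011825 0.105 92.185
012542 0.148 90.79
013258 0.174 95.542
```

View pics/c2.png

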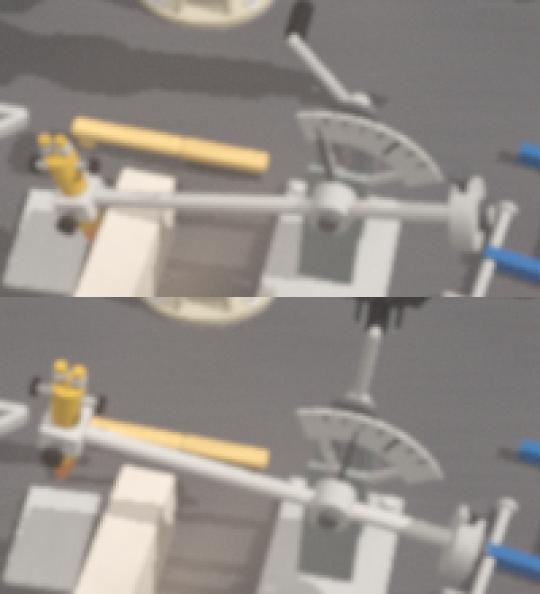

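The boom has lifted. The pointer is between marks, torch at crop (65,400). Tracker works but may carry an offset. I'll look closer to refine the geometry.

Run:
```python
import cv2,numpy as np
a=cv2.imread("pics/f003867.png")[205:305,340:440];b=cv2.imread("pics/f013258.png")[205:305,340:440]
cv2.imwrite("pics/c3.png",np.hstack([cv2.resize(x,(400,400),interpolation=cv2.INTER_CUBIC) for x in(a,b)]))
t=cv2.imread("pics/scene0.png")[230:330,270:370];u=cv2.imread("pics/top0.png")[170:270,320:420]
cv2.imwrite("pics/c4.png",np.hstack([cv2.resize(x,(400,400),interpolation=cv2.INTER_CUBIC) for x in(t,u)]))
```

```text
(no output)
```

View pics/c3.png

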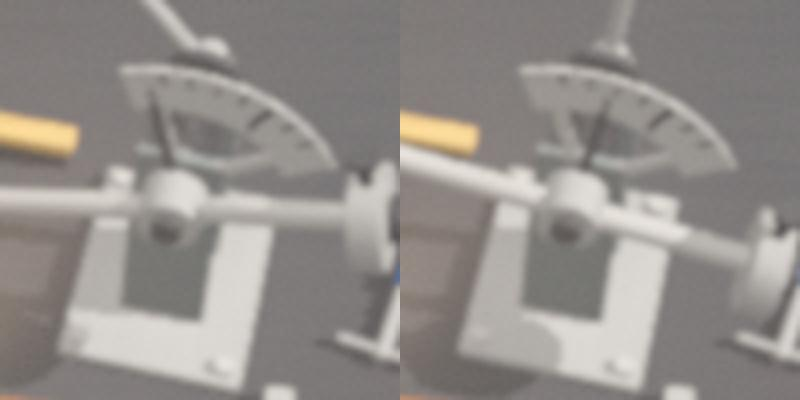

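View pics/c4.png

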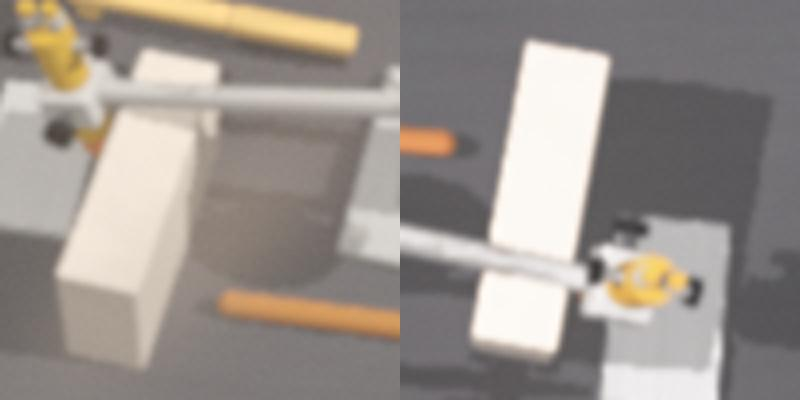

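Run:
```python
from cell import bot
from h import *
C=cams(bot); S=lambda x,y:np.array((340+x/4,205+y/4)); t=lambda x,y:np.array((205+(x-400)/4,180+y/4))
s0=lambda x,y:np.array((340+x/4,170+y/4))
# p: x,y,yaw,l,th0,th1,xs,rs, tube u's
m=lambda q,a,r:[q[6],r*np.sin(np.radians(a)),.19+r*np.cos(np.radians(a))]
pt=lambda q,th,r:[q[6],r*np.sin(th),.19+r*np.cos(th)]
B=lambda y,th:boom([0,y,0],th)[0]
obs=[("scene",s0(124,68),lambda q:handle(q[3])),("top",t(727,425),lambda q:handle(q[3])),
("top",t(565,385),lambda q:[-.13,.075,.012]),("top",t(746,412),lambda q:[-.13,-.075,.012]),
("scene",S(60,351),lambda q:[.07,-.075,.012]),("scene",S(243,388),lambda q:[.07,.075,.012]),
("scene",S(260,122),lambda q:m(q,30,.11))]
for a,u in((0,(167,79)),(10,(199,84)),(20,(230,98)),(40,(288,128)),(50,(306,146))): obs.append(("scene",S(*u),lambda q,a=a:m(q,a,q[7])))
obs+=[("scene",S(153,95),lambda q:pt(q,q[4],q[8])),("scene",S(208,102),lambda q:pt(q,q[5],q[8])),
("scene",S(170,160),lambda q:pt(q,q[4],q[9])),("scene",S(185,162),lambda q:pt(q,q[5],q[9])),
("scene",S(20,200),lambda q:B(q[10],q[4])),("scene",S(320,213),lambda q:B(q[11],q[4])),
("scene",S(20,165),lambda q:B(q[12],q[5])),("scene",S(300,238),lambda q:B(q[13],q[5]))]
f=lambda q:np.concatenate([proj(C[n],st(q,g(q)))[0]-u for n,u,g in obs])
r=least_squares(f,[.543,.171,-.19,-.67,-.2,.2,.02,.12,.11,.05,-.15,.12,-.15,.12],loss="soft_l1")
q=r.x;print(np.round(q,4));print(np.round(f(q).reshape(-1,2),1).tolist())
np.save("q.npy",q)
def ray(cam,u,z):
    K,E=cam; d=E[:3,:3].T@np.linalg.solve(K,[u[0],u[1],1]); c=-E[:3,:3].T@E[:3,3]; return c+d*(z-c[2])/d[2]
for n,u in(("top",(343.7,232.5)),("top",(363.5,233)),("scene",(325,245)),("scene",(270+190/4,230+160/4))):
    w=ray(C[n],u,.114)-[q[0],q[1],0]; c,s=np.cos(q[2]),np.sin(q[2]); print(n,c*w[0]+s*w[1],-s*w[0]+c*w[1])
```

```text
[ 0.5418  0.1699 -0.1919 -0.6608 -0.2195  0.1543  0.0229  0.1184  0.1029
  0.0315 -0.116   0.1126 -0.1154  0.1011]
[[-0.9, 0.4], [-0.8, -0.6], [-0.7, 1.2], [1.1, 2.3], [-1.3, -0.4], [-1.4, -0.5], [-0.0, -1.0], [4.8, 1.0], [4.0, 1.4], [3.0, 0.4], [0.2, -0.2], [0.1, -0.5], [0.0, -0.2], [-0.5, 0.1], [-0.8, -0.1], [-0.6, 0.0], [-0.0, 0.1], [-0.0, 0.4], [-0.0, 0.0], [-0.3, 1.7]]
top 0.04805197319974166 -0.20591784538258637
top 0.056259511241141216 -0.2646471769227267
scene -0.021893209752621476 -0.19365585892528814
scene 0.081781317813319 -0.19182660751549713
```

```bash
cat >> trk.py <<'E'
from scipy.integrate import solve_ivp
def sim(par,ts,tl,ll,th0=None,v0=0.,rest=True):
    """par: I,G,bias(lever),rest angle"""
    I,G,b,tr=par; h=.01; n=int((ts[-1]-ts[0])/h)+2; th=tr if th0 is None else th0; v=v0; T=ts[0]+h*np.arange(n)
    L=np.interp(T,tl,ll); out=np.empty((n,2))
    for i in range(n):
        out[i]=th,v
        tau=.55*(L[i]+b-th+1)-G*np.cos(th+.045)-.007*v
        tau=tau-.003*np.tanh(v/.003)
        v+=h*tau/I; th+=h*v
        if rest and th<tr: th=tr; v=max(v,0)
    return np.interp(ts,T,out[:,0]),np.interp(ts,T,out[:,1])
def track():
    from cell import bot
    cam=cams(bot)["scene"]; p=np.load("q.npy")[:3]
    F=sorted(glob.glob("pics/f*.png")); G=[prep(cv2.imread(f)) for f in F]; bg=np.min(G,0)
    th=np.array([theta(g,cam,p,bg)[0] for g in G]); A=np.loadtxt("log.txt"); return A[:,0],A[:,1],th
def fit(t,l,th):
    # measured = theta + c0 (tracker offset fixed 0); fit I,G,b,rest
    f=lambda x:np.r_[(sim(x[:4],t,t,l)[0]-th)/.01,(x[0]-.088)/.015,(x[1]-.57)/.1,x[2]/.04]
    r=least_squares(f,[.088,.57,0,-.2],bounds=([.065,.42,-.2,-.35],[.112,.72,.2,-.1]),diff_step=1e-3); return r.x,f(r.x)[:len(t)]*.01
E
python3 - <<'E'
from cell import bot
from trk import *
q=np.load("q.npy"); p=np.load("p.npy"); p[:3]=q[:3]; np.save("p.npy",p); np.save("off.npy",[0,0,.0015])
r=Run(bot); print(r.lever(),bot.sense()["wrist_force"])
for i in range(11): bot.wait(.2); r.shot()
t,l,th=track(); x,e=fit(t,l,th); print(x)
for k in range(len(t)): print(t[k],l[k],round(th[k],3),round(e[k],3))
lb=np.pi/6-1+x[1]*np.cos(.5686)/.55-x[2]; print("balance lever",lb, bot.sense()["time"])
E
```

```text
0.09826466040708604 [  0.54485865 -10.86169987  14.50446888]
[ 0.06500001  0.46155983 -0.08909387 -0.18394142]
3.867 -0.6714 -0.184 0.0
4.425 -0.6142 -0.184 0.0
4.992 -0.5418 -0.184 0.0
5.558 -0.4688 -0.184 0.0
6.092 -0.4374 -0.184 0.0
6.808 -0.386 -0.184 0.0
7.525 -0.3343 -0.184 0.0
8.242 -0.2823 -0.179 -0.005
8.958 -0.2299 -0.116 -0.061
9.675 -0.1767 -0.061 -0.046
10.392 -0.124 -0.02 -0.024
11.108 -0.0714 0.031 -0.054
11.825 -0.0181 0.098 -0.047
12.542 0.035 0.142 -0.017
13.258 0.0877 0.17 -0.011
13.508 0.098 0.18 -0.004
13.758 0.0982 0.189 0.008
14.008 0.0982 0.19 0.022
14.258 0.0981 0.188 0.03
14.508 0.0982 0.18 0.033
14.758 0.098 0.174 0.03
15.008 0.0981 0.17 0.024
15.258 0.0981 0.166 0.02
15.508 0.098 0.168 0.017
15.758 0.0982 0.17 0.016
16.008 0.0982 0.171 0.017
balance lever 0.31984899846859277 16.0583
```

Run:
```python
from cell import bot
from trk import *
r=Run(bot); t0=bot.sense()["time"]
r.go(.255,.0523,.04); print("ramp",bot.sense()["time"]-t0,bot.sense()["wrist_force"])
for i in range(11): bot.wait(.2); r.shot()
t,l,th=track()
for k in range(len(t)-18,len(t)): print(t[k],l[k],round(th[k],4))
k=t>13.4; T,L,H=t[k],l[k],th[k]
f=lambda x:np.r_[(sim([x[0],x[1],x[2],-.5],T,T,L,x[3],x[4])[0]-H)/.005,(x[0]-.088)/.01,x[2]/.03]
s=least_squares(f,[.088,.515,0,.18,.03],diff_step=1e-3); x=s.x; print(x,np.round(s.fun[:-2]*.005,3)); np.save("x.npy",x)
print("balance",np.pi/6-1+x[1]*np.cos(.5686)/.55-x[2])
```

```text
ramp 3.6000000000000014 [  4.04567906 -11.62023809  10.15518501]
15.508 0.098 0.1622
15.758 0.0982 0.1642
16.008 0.0982 0.1664
16.758 0.122 0.1902
17.708 0.1619 0.2839
18.658 0.2018 0.3424
19.608 0.2417 0.3929
19.858 0.2418 0.4114
20.108 0.2419 0.4239
20.358 0.2417 0.4265
20.608 0.2418 0.4239
20.858 0.2418 0.4172
21.108 0.2417 0.4066
21.358 0.2417 0.3986
21.608 0.2418 0.3931
21.858 0.2418 0.3924
22.108 0.2418 0.3923
22.358 0.2418 0.3924
[ 0.12784077  0.56801789  0.08809416  0.20754315 -0.00549371] [ 0.029  0.01  -0.002 -0.004  0.     0.001  0.003  0.004  0.006  0.006
  0.006 -0.003 -0.038 -0.01  -0.001 -0.008 -0.012 -0.01  -0.007 -0.002
  0.005  0.009  0.011  0.007  0.005  0.003]
balance 0.3057654712861253
```

```bash
cat > polar.py <<'E'
from trk import *
def polar(g,cam,p,xs,r,a):
    A,Rr=np.meshgrid(a,r); P=np.c_[np.full(A.size,xs),(Rr*np.sin(A)).ravel(),(.19+Rr*np.cos(A)).ravel()]
    u=proj(cam,st(p,P)); return map_coordinates(g,[u[:,1],u[:,0]],order=3).reshape(A.shape)
E
python3 - <<'E'
from cell import bot
from polar import *
cam=cams(bot)["scene"]; q=np.load("q.npy"); F=sorted(glob.glob("pics/f*.png"))
a=np.radians(np.arange(-20,60,.25)); r=np.linspace(.08,.13,100)
out=[]
for S in(F[:5],F[-15-7-5:-15-7],F[-4:]):
    g=np.mean([cv2.cvtColor(cv2.imread(f),cv2.COLOR_BGR2GRAY).astype(float) for f in S],0)
    I=polar(g,cam,q[:3],q[6],r,a); out.append(cv2.resize(np.clip(I*1.2,0,255).astype(np.uint8),(780,190)))
    for lo,hi in((.092,.1),(.1,.11),(.112,.12),(.118,.124)):
        v=I[(r>=lo)&(r<=hi)].mean(0); v=v-cv2.GaussianBlur(v[None],(0,0),25)[0]
        i=[k for k in range(2,len(v)-2) if v[k]==v[k-2:k+3].min() and v[k]<-4]; print(lo,[(round(np.degrees(a[k]),1),round(v[k])) for k in i])
    print()
cv2.imwrite("pics/pol.png",np.vstack(out))
E
```

```text
0.092 [(np.float64(-13.8), -19), (np.float64(29.8), -16)]
0.1 [(np.float64(-13.8), -15), (np.float64(29.2), -29)]
0.112 [(np.float64(-8.8), -9), (np.float64(0.8), -8), (np.float64(10.5), -7), (np.float64(19.5), -9), (np.float64(29.5), -27), (np.float64(39.0), -10), (np.float64(49.2), -12)]
0.118 [(np.float64(-8.8), -14), (np.float64(0.8), -10), (np.float64(10.2), -6), (np.float64(19.8), -11), (np.float64(29.2), -17), (np.float64(38.8), -10), (np.float64(49.0), -10)]

0.092 [(np.float64(10.0), -18), (np.float64(29.8), -16)]
0.1 [(np.float64(10.0), -13), (np.float64(29.2), -29)]
0.112 [(np.float64(-8.8), -10), (np.float64(0.8), -8), (np.float64(10.2), -9), (np.float64(19.8), -9), (np.float64(29.5), -27), (np.float64(39.0), -10), (np.float64(49.0), -12)]
0.118 [(np.float64(-8.8), -14), (np.float64(0.8), -10), (np.float64(10.2), -7), (np.float64(19.8), -11), (np.float64(29.2), -17), (np.float64(38.8), -10), (np.float64(48.8), -11)]

0.092 [(np.float64(20.2), -20), (np.float64(29.8), -13)]
0.1 [(np.float64(20.2), -14), (np.float64(29.2), -27)]
0.112 [(np.float64(-8.8), -10), (np.float64(0.8), -8), (np.float64(10.2), -7), (np.float64(19.8), -12), (np.float64(29.2), -26), (np.float64(39.0), -10), (np.float64(49.2), -12)]
0.118 [(np.float64(-8.8), -15), (np.float64(1.0), -10), (np.float64(10.2), -7), (np.float64(19.8), -11), (np.float64(29.2), -16), (np.float64(38.8), -11), (np.float64(49.0), -10)]
```

View pics/pol.png

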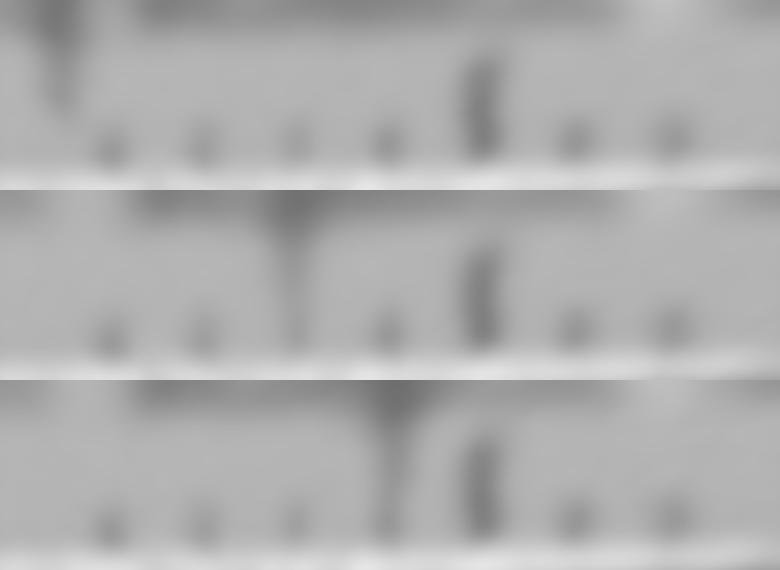

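The unwrapped scale reads the pointer directly: about −14.5° at the start, 9.9° at the first hold and 20.4° now, against the mark positions. I'll use this as the angle sensor and ramp over one period to the predicted balance.

```bash
cat >> polar.py <<'E'
class Ptr:
    def __init__(s,bot):
        s.cam=cams(bot)["scene"]; s.q=np.load("q.npy"); s.a=np.radians(np.arange(-20,60,.25)); s.r=np.linspace(.087,.100,14)
        F=sorted(glob.glob("pics/f*.png"))
        s.ref=np.median([s.im(cv2.imread(f)) for f in F[:5]],0)
        late=np.median([s.im(cv2.imread(f)) for f in F[15:26]],0); s.ref=np.where(s.a[None]<0,late,s.ref)
    def im(s,bgr): return polar(cv2.cvtColor(bgr,cv2.COLOR_BGR2GRAY).astype(float),s.cam,s.q[:3],s.q[6],s.r,s.a)
    def __call__(s,bgr):
        d=np.clip((s.ref-s.im(bgr)).mean(0),0,None); d=cv2.GaussianBlur(d[None],(0,0),5)[0]; i=d.argmax(); sl=slice(max(0,i-16),i+17)
        w=np.clip(d[sl]-.4*d[i],0,None); x=np.degrees((s.a[sl]*w).sum()/w.sum())
        return np.radians(np.interp(x,[-18.8,-8.8,.8,10.3,19.7,29.4,38.9,49.1],[-20,-10,0,10,20,30,40,50]))
def report(bot,n):
    P=Ptr(bot); A=np.loadtxt("log.txt"); F=sorted(glob.glob("pics/f*.png"))
    out=np.array([(A[k,0],A[k,1],P(cv2.imread(F[k]))) for k in range(len(F)-n,len(F))])
    print(np.round(out,4).tolist()); return out
E
python3 - <<'E'
from cell import bot
from polar import *
r=Run(bot); t0=bot.sense()["time"]
for a in np.linspace(.255,.344,4)[1:]: bot.move_straight(r.tcp(a),feed=.03*.125); r.shot()
print("ramp",bot.sense()["time"]-t0,bot.sense()["wrist_force"])
for i in range(12): bot.wait(.2); r.shot()
report(bot,41)
E
```

```text
ramp 3.5749999999999993 [ 5.28878665 -9.85708182 11.67587128]
[[13.508, 0.098, 0.1615], [13.758, 0.0982, 0.1782], [14.008, 0.0982, 0.18], [14.258, 0.0981, 0.1732], [14.508, 0.0982, 0.1612], [14.758, 0.098, 0.1504], [15.008, 0.0981, 0.1394], [15.258, 0.0981, 0.136], [15.508, 0.098, 0.1386], [15.758, 0.0982, 0.1383], [16.008, 0.0982, 0.1448], [16.758, 0.122, 0.1742], [17.708, 0.1619, 0.2458], [18.658, 0.2018, 0.306], [19.608, 0.2417, 0.3584], [19.858, 0.2418, 0.3808], [20.108, 0.2419, 0.3908], [20.358, 0.2417, 0.3957], [20.608, 0.2418, 0.39], [20.858, 0.2418, 0.3821], [21.108, 0.2417, 0.378], [21.358, 0.2417, 0.3663], [21.608, 0.2418, 0.3598], [21.858, 0.2418, 0.36], [22.108, 0.2418, 0.3599], [22.358, 0.2418, 0.3595], [23.55, 0.2716, 0.4153], [24.742, 0.3021, 0.4817], [25.933, 0.332, 0.5253], [26.183, 0.3321, 0.5436], [26.433, 0.3321, 0.5531], [26.683, 0.3321, 0.5575], [26.933, 0.332, 0.5582], [27.183, 0.3322, 0.557], [27.433, 0.332, 0.5534], [27.683, 0.332, 0.5526], [27.933, 0.3321, 0.5469], [28.183, 0.3319, 0.5441], [28.433, 0.3321, 0.5453], [28.683, 0.3321, 0.5448], [28.933, 0.3321, 0.5455]]
```

Run:
```python
from cell import bot
from polar import *
r=Run(bot); c=.344
while r.lever()>.3245 and c>.29:
    c-=.003 if c<.325 else .012
    bot.move_straight(r.tcp(c),feed=.02); print(round(c,3),round(r.lever(),4),end="; ")
print(bot.sense()["time"],bot.sense()["wrist_force"]); open("c.txt","w").write(str(c))
for i in range(10): r.shot(); bot.wait(.22)
report(bot,10)
```

```text
0.332 0.3315; 0.32 0.3286; 0.317 0.3285; 0.314 0.328; 0.311 0.3266; 0.308 0.324; 30.4833 [8.54465492 3.78474633 2.53012693]
[[30.483, 0.324, 0.5343], [30.75, 0.324, 0.5267], [31.017, 0.3239, 0.5266], [31.283, 0.3241, 0.5253], [31.55, 0.324, 0.5263], [31.817, 0.324, 0.5252], [32.083, 0.3241, 0.5261], [32.35, 0.3241, 0.5244], [32.617, 0.324, 0.5252], [32.883, 0.3238, 0.5257]]
```

The pointer now stands at about 30.1° and is still. Release the lever, back off straight up, watch, then take a close wrist look from the boom side.

Run:
```python
from cell import bot
from polar import *
r=Run(bot); bot.command_gripper(.085); r.shot()
e=np.array(bot.sense()["eef_pos"]); bot.move_straight(e+[0,0,.17],feed=.12); print(bot.sense()["time"],bot.sense()["wrist_force"]); r.shot()
q=(R.from_euler('z',r.p[2])*R.from_euler('x',np.pi)).as_quat(scalar_first=True)
for dx,z in((.13,.48),(.11,.47),(.09,.47),(.07,.47)):
    try: bot.movep(st(r.p,[dx,.06,z])[0],q); break
    except bot.Unreachable: print("no",dx)
r.shot()
m=bot.camera_model("wrist"); f=bot.grab_frame("wrist"); cv2.imwrite("pics/w2.png",cv2.cvtColor(f,cv2.COLOR_RGB2BGR))
np.savez("w2.npz",K=m["camera_matrix"],E=m["extrinsics"]); cam=(np.array(m["camera_matrix"]),np.array(m["extrinsics"]))
a=np.radians(30);print(proj(cam,st(r.p,[[.023,.11*np.sin(a),.19+.11*np.cos(a)],[.043,0,.19]])))
for i in range(4): r.shot(); bot.wait(.2)
print(bot.sense()["time"]); report(bot,7)
```

```text
35.3833 [-0.27706381  0.6781314  -0.70944861]
no 0.13
no 0.11
no 0.09
no 0.07
[[332.67426264 383.96408754]
 [282.94560575 348.46130643]]
36.5333
[[33.767, 0.308, 0.5256], [35.383, 0.1302, 0.5252], [35.433, 0.1302, 0.5263], [35.533, 0.1302, 0.5241], [35.783, 0.1303, 0.5235], [36.033, 0.1303, 0.526], [36.283, 0.1303, 0.5241]]
```

Run:
```python
from cell import bot
from polar import *
cam=cams(bot)["scene"]; q=np.load("q.npy"); F=sorted(glob.glob("pics/f*.png")); T=np.array([int(f[6:-4])/1000 if f[6]!='f' else int(f[-10:-4])/1000 for f in F])
a=np.radians(np.arange(-25,60,.25)); r=np.linspace(.05,.104,28)
def I(lo,hi): 
    g=np.mean([cv2.cvtColor(cv2.imread(f),cv2.COLOR_BGR2GRAY).astype(float) for f,t in zip(F,T) if lo<=t<=hi],0); return polar(g,cam,q[:3],q[6],r,a)
G=[I(3,7),I(14.9,16.1),I(21.5,22.4),I(30.7,37)]; est=[-.26,.145,.357,.525]
rows=[];y=[];res=[]
for i in range(4):
    ref=G[3] if i<2 else G[0]
    D=np.clip(cv2.GaussianBlur(ref-G[i],(0,0),3),0,None)
    for k in range(len(r)):
        c=np.abs(a-est[i])<.22; d=D[k]*c; m=d.argmax()
        if d[m]<8: continue
        w=np.where(np.abs(a-a[m])<.004/r[k]*1.5,np.clip(d-.4*d[m],0,None),0); al=(a*w).sum()/w.sum()
        v=np.zeros(6);v[i]=1;v[4]=np.cos(est[i])/r[k];v[5]=-np.sin(est[i])/r[k];rows.append(v);y.append(al);res.append((i,r[k],al))
rows=np.array(rows);y=np.array(y); s=least_squares(lambda x:(rows@x-y)/.01,np.r_[est,0,0],loss="soft_l1")
C=np.linalg.inv(s.jac.T@s.jac); print(np.round(s.x,4),np.round(np.sqrt(np.diag(C)),4))
for i in range(4): print(i,[(round(b*1000),round(np.degrees(c),1)) for j,b,c in res if j==i][::3])
phi=np.radians([-10,0,10,20,30,40,50]); ob=np.radians([-8.8,.8,10.3,19.8,29.3,38.9,49.1])
print("marks A,B",np.linalg.lstsq(np.c_[np.cos(phi),-np.sin(phi)]/.117,ob-phi,rcond=None)[0])
```

```text
[-0.2497  0.1281  0.3358  0.4992  0.0014 -0.0017] [0.0081 0.0052 0.0059 0.008  0.0004 0.0012]
0 [(50, np.float64(-13.2)), (56, np.float64(-13.3)), (62, np.float64(-13.5)), (68, np.float64(-13.6)), (74, np.float64(-13.6)), (80, np.float64(-13.7)), (86, np.float64(-13.7)), (92, np.float64(-13.7)), (98, np.float64(-13.7)), (104, np.float64(-13.8))]
1 [(50, np.float64(9.0)), (56, np.float64(9.1)), (62, np.float64(9.1)), (68, np.float64(8.8)), (74, np.float64(8.4)), (80, np.float64(8.4)), (86, np.float64(8.4)), (92, np.float64(8.4)), (98, np.float64(8.4)), (104, np.float64(8.4))]
2 [(50, np.float64(20.9)), (56, np.float64(21.0)), (62, np.float64(21.0)), (68, np.float64(21.0)), (74, np.float64(21.0)), (80, np.float64(20.8)), (86, np.float64(20.6)), (92, np.float64(20.4)), (98, np.float64(20.3)), (104, np.float64(20.3))]
3 [(50, np.float64(31.0)), (56, np.float64(30.9)), (62, np.float64(30.6)), (68, np.float64(30.4)), (74, np.float64(30.3)), (80, np.float64(30.2)), (86, np.float64(29.9)), (92, np.float64(29.7))]
marks A,B [0.00145693 0.00459555]
```

The lean of the pointer across radii shows it stands about 5 mm in front of the scale. Corrected for that, the start angle is −0.250, as the text says, and the arm now stands near 0.503 rad, about 1° low. There is time to mend this with a small trim upward.

Run:
```python
from cell import bot
from polar import *
r=Run(bot); e=np.array(bot.sense()["eef_pos"]); g=r.tcp(.324)
bot.move_straight([g[0],g[1],e[2]-.03],feed=.15)
bot.move_straight(g,feed=.11); print(bot.sense()["wrist_force"])
bot.command_gripper(.02,squeeze=30); l0=r.lever(); print("grip",bot.sense()["time"],l0,bot.sense()["wrist_force"]); r.shot()
c=.338; bot.move_straight(r.tcp(c),feed=.02); print(r.lever())
while r.lever()<.3340 and c<.36:
    c+=.003; bot.move_straight(r.tcp(c),feed=.02); print(round(c,3),round(r.lever(),4),end="; ")
print(bot.sense()["time"],bot.sense()["wrist_force"])
for i in range(10): r.shot(); bot.wait(.22)
report(bot,11)
```

```text
[-0.03115644  0.48826005 -0.91037222]
grip 38.8833 0.32494499817513456 [0.78491104 1.00117696 1.84122957]
0.3281484713326227
0.341 0.3282; 0.344 0.3285; 0.347 0.3293; 0.35 0.3316; 0.353 0.3342; 40.4333 [-2.97097281 -8.04922799  8.95090365]
[[38.883, 0.3249, 0.5256], [40.433, 0.3342, 0.5246], [40.7, 0.3343, 0.5243], [40.967, 0.3345, 0.525], [41.233, 0.3344, 0.527], [41.5, 0.3345, 0.5265], [41.767, 0.3343, 0.5249], [42.033, 0.3344, 0.5259], [42.3, 0.3343, 0.5269], [42.567, 0.3343, 0.5246], [42.833, 0.3344, 0.5263]]
```

Run:
```python
from cell import bot
from polar import *
r=Run(bot); P=Ptr(bot); c=.353
m=lambda:np.mean([P(cv2.cvtColor(r.shot()[2],cv2.COLOR_RGB2BGR)) for _ in range(3)])
for k in range(4):
    c+=.004 if k==0 else .003
    bot.move_straight(r.tcp(c),feed=.02); bot.wait(.6); v=m(); print(round(c,3),round(r.lever(),4),round(v,4),round(bot.sense()["time"],2))
    if v>.5295: break
for i in range(5): bot.wait(.25); print(round(m(),4),end=" ")
print(bot.sense()["time"])
```

```text
0.357 0.3386 0.5276 44.1
0.36 0.3416 0.5396 45.1
0.5409 0.5415 0.5403 0.5408 0.5403 47.1
```

Run:
```python
from cell import bot
from polar import *
r=Run(bot); P=Ptr(bot)
m=lambda:round(np.mean([P(cv2.cvtColor(r.shot()[2],cv2.COLOR_RGB2BGR)) for _ in range(2)]),4)
bot.command_gripper(.085); e=np.array(bot.sense()["eef_pos"]); print(bot.sense()["time"])
bot.move_straight(e+[0,0,.15],feed=.12); print(bot.sense()["time"],bot.sense()["wrist_force"])
for i in range(8): print(m(),end=" "); bot.wait(.6)
print(bot.sense()["time"])
```

```text
47.7167
49.1167 [-0.09812542  0.24232605 -0.20083486]
0.541 0.5412 0.5402 0.54 0.5402 0.5409 0.5406 0.5408 54.7167
```

```bash
python3 -c "
from cell import bot
bot.wait(.2); print(bot.finish_job(), bot.sense()['time'])"
```

```text
the job is handed in; nothing more can be done
the job is handed in; nothing more can be done
```

The job is handed in at about 55 s: the arm floated steadily for over 5 s with the lever released, the pointer on the 30° mark at an estimated 29.7° (corrected for viewing angle, uncertain by about half a degree).

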